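# Open the gas cock and hold a cooker knob down on its D-shaft

### The arm

A 6-joint arm with a two-finger parallel gripper is mounted at the origin on the work surface. World frame = base frame: x ahead of the robot, y to its left, z up, the work surface at z = 0. Lengths are in m, angles in rad, forces in N, time in s.
With the tool pointing down it reaches from about 0.35 to 0.975 m from the base axis. Payload 4.9 kg.
Tool frame: the origin (TCP) lies midway between the tips of the shut fingers; the grasp point (between the pads) lies 19 mm behind it; z points along the fingers, y is the line along which they close (so a half turn about z gives the same grasp; the last joint's range is limited). The gripper opens to 85 mm and grips with 20 to 120 N. Pads are 22 mm wide; open, the fingers measure 114 mm over their backs; the gripper's body (76 mm by 85 mm) begins 54 mm behind the grasp point. The pads swing forward as they close: fully open they stand 13 mm farther back than shut.
Start: joints at [-1.326, 0.053, 1.613, -0, 1.476, -0.119], TCP at [0.222, -0.584, 0.231] pointing down, gripper open.
Joint ranges: [-3.01, 3.01], [-1.01, 2.22], [0.06, 2.58], [-1.02, 4.17], [0.09, 2.62], [-3.14, 3.14]. Speed limits (rad/s): [2.57, 2.57, 3.14, 3.14, 3.14, 3.14].

### API

Orientations are given as a rotation vector (axis times angle).
In Python, from station import ctrl gives the robot as it stands.
- The arm moves only by the tool step_arm, never from a script. Its argument "targets" is a list of rows, each an object with "travel": the shift along the world's x, y, z as a fraction of full scale, a list of three; "angular": the turn, a rotation vector about the world's x, y, z as a fraction of full scale, a list of three; "gripper": the opening, from 0 (shut) to 1 (fully open). In form: [{"travel": [x, y, z], "angular": [rx, ry, rz], "gripper": gripper}, ...]. A call has 1 to 10 rows; each row is the pose to reach, as a shift and turn from the pose commanded when the call began; what a row does not reach only later rows make up. Full scale, the value 1, is 0.6 m for a shift and pi/4 rad for a turn. A row lasts 1/10 s, in which the tool goes at most 50 mm and 8.59 degrees, less where a joint would pass 70% of its speed; a pose out of reach is approached as far as the arm can. A call with a number of a shift or a turn outside -1 to 1 is refused whole. A call with a gripper value outside its range is refused whole. The fingers move at their own pace and stop on an object; "squeeze" is the grip in N (left out, the last holds). Time passes only in rows, so rows that repeat a pose let the fingers close. It gives the time, the measured TCP pose, the force, the opening and the grip force at its end, in the units of the state.
- ctrl.get_obs(): the state, without advancing time (a new reading comes with each control period).
- ctrl.get_image(name): name is "scene" or "side" or "wrist"; returns a dict with "img" (384x512x3 uint8, red, green, blue), "fx", "fy", "cx", "cy" (pixels), "rvec" (rotation vector, rad) and "tvec" (3), from world to camera coordinates, as OpenCV has them. Camera axes: x right, y down, z forward; pixel columns grow to the right and rows downward; lengths in m; the calibration is good to about 2 mm. A picture is of the moment at which its call begins. There is no depth.
- ctrl.finish_job(): hands the job in; it is judged then, once.
The state is a dict: "t": time; "q": joint angles; "dq": joint speeds; "effort": joint torques, N m; "tool_pos": TCP position; "tool_rot": TCP orientation; "contact_force": force on the tool from outside, world axes, zero at the start; "wrist_torque": the same for the moment, N m; "opening": finger opening in m; "grip_force": force on a finger pad.
Only numpy, scipy, OpenCV 4.12 (cv2) and the standard library are available. Lean on these libraries where they do the work, as an engineer would, in place of code of your own. Each camera call takes 0.05 s, during which the arm holds its last target. There are 200 camera calls.

### The job

Get the hob ready to light: turn the grey hand wheel of the gas supply cock anticlockwise (seen from above, re-gripping as needed) until the rib on its top points at the raised mark on the dial below it, and let go of it. Then pick up the loose black cooker knob, turn it so that its D-shaped bore matches the D-shaft on the hob, push it fully home, and press it down to the end of the shaft's spring travel. Finish still holding the knob with the fingers and keeping it pressed fully down - do not let go - and leave everything else on the bench where it stands.

Things in the scene. Friction and masses are not known exactly. Their poses are not given: they have to be found in the camera images.
- wheel (a joint): angle of the gas supply cock's hand wheel, rad, growing anticlockwise seen from above; the rib points at the dial mark at 3.80. Starts at 0 to 0.7; stops at -0.05 and 5.0; stays where it is left (friction about 0.08 N m). The cock stands left or right of the hob, on a brass pipe that runs 65 mm away from the robot and down into the bench
- wheel_grip (a point): centre of the top face of the hand wheel, on its upright axis, 82 mm above the bench; turns with it, x along the rib. The wheel is a solid grey disc 58 mm across, 20 mm thick, its underside at 62 mm, and can be gripped across its rim at any yaw; 13 mm below it is a fixed aluminium dial 96 mm across; nothing else is beside it
- wheel_pointer (a point): outer end of the straight steel rib (6 mm wide, 5 mm high, from hub to rim) on top of the hand wheel, 28 mm from its axis
- dial_mark (a point): top of the fixed mark: a radial dark steel ridge, 17 mm long, 6 mm wide, 4 mm high, at the edge of the aluminium dial, centred 41 mm from the wheel's axis
- knob: loose black cooker knob, about 70 g, upright on the bench, bore down, on the other side of the hob from the cock. Origin: centre of its underside, z up. Hub 44 mm across, 16 mm high; 47 mm disc up to 22 mm. The bore: 16 mm deep, 14 mm round, flat on the +x side 4 mm from the axis; it goes on only if its x axis points like the shaft's within about 0.18 rad
- knob_wing (a point): middle of the top of the knob's wing, the place to grip, 45 mm above the knob's underside, on its axis. The wing is a straight bar along the knob's x axis, 46 mm long, 14 mm wide, standing from 22 to 45 mm above the underside
- knob_nose (a point): end of the nose, 35 mm from the knob's axis, 17 mm above its underside: an 8 mm wide, 8 mm high stub on the rim on the +x side only; it shows which side the bore's flat is on
- spindle: steel D-shaft, upright, on the front strip (robot's side) of the hob's deck. Origin: on its axis at the top of its 22 mm collar, the seat for the knob's underside, 76 mm above the bench unpressed; fully home, the knob's origin lies on it. z up; the shaft stands 14 mm above it (top 3 mm tapered), 12 mm round, flat on the +x side 3 mm from the axis. Turns only against 0.1 N m
- spindle_tab (a point): end of the 7 mm wide tab that sticks out from the shaft's collar to 31 mm from the axis, 1 mm below the collar's top, on the +x side: the way the shaft's flat faces
- valve (a joint): how far the shaft is pressed straight down, m; 0 is up, 0.005 fully down (stop). A spring pushes it up with 3 N at the start and 8 N fully down
- dispenser: white plastic push dispenser of toothpicks, 52 mm wide, 84 mm high; bystander, to be left alone; origin at the centre of its underside
- pail: two-tier round aluminium lunch pail, 146 mm wide, 158 mm high with its bail handle; bystander, to be left alone; origin at the centre of its underside
- bowl: green ceramic bowl, 140 mm wide, 55 mm high; bystander, to be left alone; origin at the centre of its underside
- spoon: steel spoon lying flat, 170 mm long; bystander, to be left alone; origin at the centre of its underside
- eggcup: orange silicone egg cup, upright, 50 mm wide, 45 mm high; bystander, to be left alone; origin at the centre of its underside
- mug: white mug, 78 mm wide, 85 mm high, with a handle; bystander, to be left alone; origin at the centre of its underside
- jar: glass jar with a steel cap, 60 mm wide, 90 mm high; bystander, to be left alone; origin at the centre of its underside
Not all that is in view belongs to the job. Of the things that look like the knob, the middle-sized one is meant. What is shaped like the part that bears wheel but turquoise is not meant.

How it is judged:
By the outcome, as a careful person would: the job done as asked, in the order asked, and still so for the second after the job is handed in, while the arm keeps its last pose, push and grip.
It also fails if it takes over 70 s, if anything falls off the work surface, if the arm or the gripper's body presses on something with over 40 N, if the wrist force passes 120 N, or if a joint passes its speed limit or range.

## Working session

There is one attempt and no reset: what is moved stays moved. The work goes in short steps, Python scripts to look and compute and a tool call to move; the robot and the scene stay as the last step left them, time stands still between calls to the robot, and variables do not carry over. Pictures are saved under pics/ and viewed, at most 10 in all, crops included, and the job is handed in when it is done.

Besides the shell and the picture viewer there is one more tool, called as a command line: name --argument value ..., lists and objects as JSON in quotes. step_arm: Moves the arm, as the interface text tells. Its arguments: {"type":"object","properties":{"targets":{"type":"array"},"squeeze":{"type":"number"}},"required":["targets"]}

```bash
mkdir -p pics; cat > h.py <<'E'
import numpy as np, cv2, pickle
from station import ctrl
def grab(n,name):
    d=ctrl.get_image(n); cv2.imwrite(f'pics/{name}.png',d['img'][:,:,::-1]); pickle.dump(d,open(f'pics/{name}.pkl','wb')); return d
def load(name): return pickle.load(open(f'pics/{name}.pkl','rb'))
def ray(d,u,v):
    R=cv2.Rodrigues(np.array(d['rvec'],float))[0]; t=np.array(d['tvec'],float)
    r=R.T@np.array([(u-d['cx'])/d['fx'],(v-d['cy'])/d['fy'],1]); return -R.T@t, r
def plane(d,u,v,z):
    c,r=ray(d,u,v); return c+r*(z-c[2])/r[2]
def proj(d,p):
    K=np.array([[d['fx'],0,d['cx']],[0,d['fy'],d['cy']],[0,0,1.]])
    return cv2.projectPoints(np.array(p,float).reshape(-1,1,3),np.array(d['rvec'],float),np.array(d['tvec'],float),K,None)[0].reshape(-1,2)
E
python3 - <<'E'
from h import *
a=grab('scene','s0');b=grab('side','d0');c=grab('wrist','w0')
for d in (a,b,c): print(ray(d,256,192), d['fx'])
# one tiled picture 
im=[cv2.resize(d['img'][:,:,::-1],None,fx=1.55,fy=1.55,interpolation=cv2.INTER_CUBIC) for d in (a,b)]
cv2.imwrite('pics/s0b.png',im[0]);cv2.imwrite('pics/d0b.png',im[1])
E
```

```text
(array([ 1.24611416, -0.19574845,  1.39851198]), array([-0.49553573,  0.13742863, -0.85798861])) 373.1233743769959
(array([0.34270672, 0.81073432, 1.00683298]), array([ 0.13718806, -0.64828809, -0.74902029])) 384.36196844043695
(array([ 0.29566178, -0.55556708,  0.37215307]), array([-0.29255151, -0.11924797, -0.94891622])) 274.83386986395095
```

View pics/s0b.png

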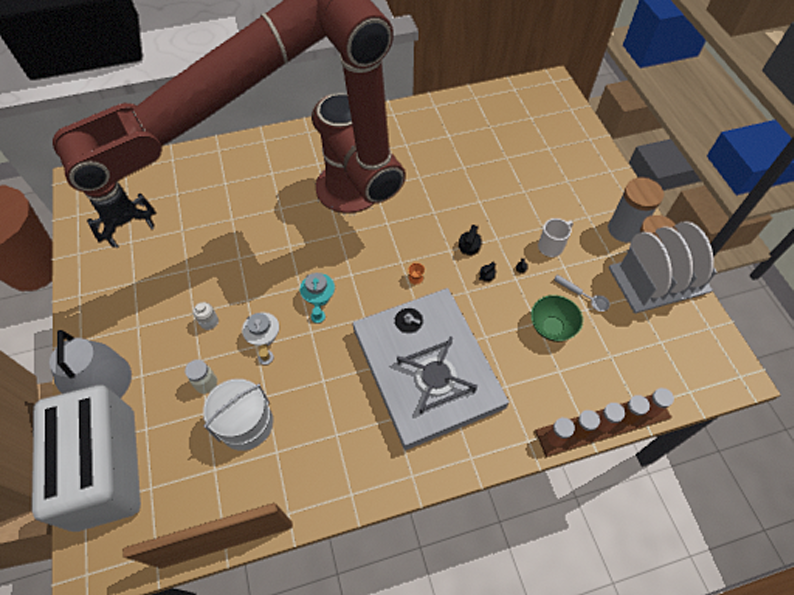

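View pics/d0b.png

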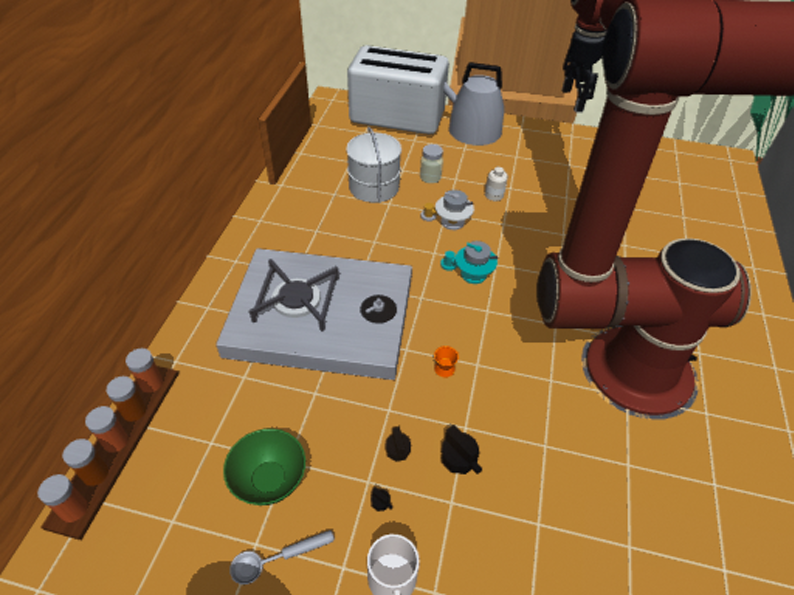

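Scene view (×1.55): the black knobs are large (470,240), middle (488,272) and small (521,266), and I choose the middle one. Of the cocks, the grey one is at (259,326) and the turquoise decoy at (317,288). The spindle is at (407,320). Next is a close crop to check these.

```bash
python3 - <<'E'
from h import *
s=load('s0');e=load('d0');k=1.55
for n,a,b,z in [('big',(470,240),(460,450),.03),('mid',(488,272),(398,445),.02),('small',(521,266),(380,498),.015),('spindle',(407,320),(378,307),.076),('wheel',(259,323),(455,201),.082),('turq',(317,282),(478,253),.08),('pail',(237,400),(373,150),.14),('jar',(198,370),(432,152),.09),('disp',(203,310),(497,175),.08),('egg',(416,268),(445,353),.045),('mug',(555,225),(393,550),.085),('bowl',(557,315),(265,465),.05)]:
    print(n,plane(s,a[0]/k,a[1]/k,z).round(3),plane(e,b[0]/k,b[1]/k,z).round(3))
def crop(d,c,r,sz): 
    u,v=int(c[0]/k),int(c[1]/k); return cv2.resize(d['img'][max(v-r,0):v+r,max(u-r,0):u+r,::-1],(sz,sz),interpolation=cv2.INTER_CUBIC)
top=np.hstack([crop(s,(488,260),32,266),crop(s,(407,320),24,266),crop(s,(259,326),24,266)])
bot=np.hstack([crop(e,(410,460),48,266),crop(e,(378,307),24,266),crop(e,(455,205),28,266)])
cv2.imwrite('pics/m0.png',np.vstack([top,bot]))
E
```

```text
big [0.328 0.284 0.03 ] [0.327 0.29  0.03 ]
mid [0.442 0.298 0.02 ] [0.437 0.303 0.02 ]
small [0.447 0.399 0.015] [0.444 0.405 0.015]
spindle [0.555 0.023 0.076] [0.544 0.04  0.076]
wheel [ 0.458 -0.348  0.082] [ 0.449 -0.33   0.082]
turq [ 0.376 -0.177  0.08 ] [ 0.369 -0.167  0.08 ]
pail [ 0.678 -0.423  0.14 ] [ 0.674 -0.4    0.14 ]
jar [ 0.551 -0.512  0.09 ] [ 0.541 -0.502  0.09 ]
disp [ 0.377 -0.482  0.08 ] [ 0.364 -0.463  0.08 ]
egg [0.387 0.1   0.045] [0.391 0.097 0.045]
mug [0.383 0.516 0.085] [0.398 0.507 0.085]
bowl [0.641 0.416 0.05 ] [0.646 0.412 0.05 ]
```

View pics/m0.png

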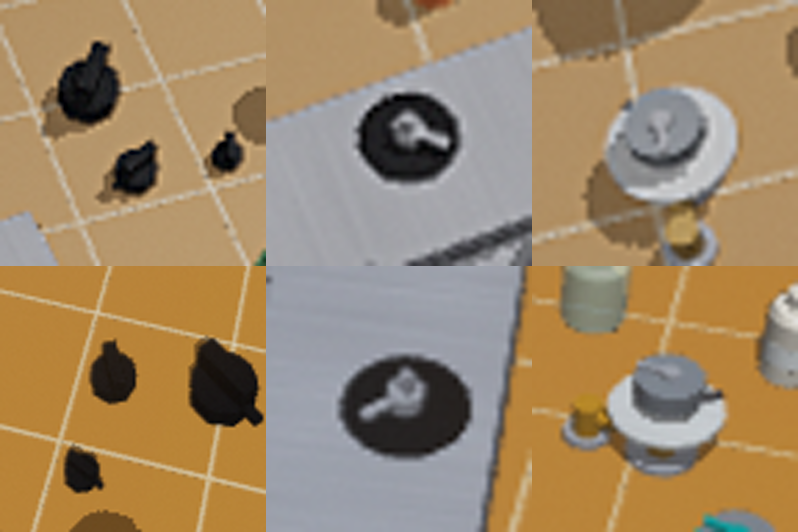

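The crop confirms the picks. The middle knob's nose is visible in both views. The spindle tab points roughly +y/+x, and the dial mark is on the robot side of the grey cock. I'll move over the wheel for a wrist view.

step_arm --targets '[{"travel": [0.39,0.39,0.1],"angular": [0,0,0],"gripper": 1},{"travel": [0.39,0.39,0.1],"angular": [0,0,0],"gripper": 1},{"travel": [0.39,0.39,0.1],"angular": [0,0,0],"gripper": 1},{"travel": [0.39,0.39,0.1],"angular": [0,0,0],"gripper": 1},{"travel": [0.39,0.39,0.1],"angular": [0,0,0],"gripper": 1},{"travel": [0.39,0.39,0.1],"angular": [0,0,0],"gripper": 1},{"travel": [0.39,0.39,0.1],"angular": [0,0,0],"gripper": 1},{"travel": [0.39,0.39,0.1],"angular": [0,0,0],"gripper": 1},{"travel": [0.39,0.39,0.1],"angular": [0,0,0],"gripper": 1},{"travel": [0.39,0.39,0.1],"angular": [0,0,0],"gripper": 1}]'

```text
t: 1.15
tool_pos: [0.4557, -0.3506, 0.2906]
tool_rot: [-3.089, -0.567, 0.001]
contact_force: [-0.8, -1.0, 0.8]
opening: 0.0853
grip_force: 0.0
```

```bash
python3 - <<'E'
from h import *
o=ctrl.get_obs(); print({k:np.round(v,3) for k,v in o.items()})
print(cv2.Rodrigues(np.array(o['tool_rot']))[0].round(3))
w=grab('wrist','w1'); 
c=proj(w,[[.455,-.345,.08]])[0]; print(c, ray(w,256,192))
s=grab('scene','s1');e=grab('side','d1')
cv2.imwrite('pics/w1b.png',cv2.resize(w['img'][:,:,::-1],None,fx=1.55,fy=1.55,interpolation=cv2.INTER_CUBIC))
E
```

```text
{'t': np.float64(1.15), 'q': array([-0.785, -0.094,  1.659, -0.   ,  1.577,  0.423]), 'dq': array([-0.014,  0.001,  0.001,  0.001,  0.001,  0.004]), 'effort': array([ 7.3800e-01, -3.3984e+01, -3.8053e+01,  2.9000e-02,  5.0000e-03,
       -2.0000e-03]), 'tool_pos': array([ 0.456, -0.351,  0.291]), 'tool_rot': array([-3.089e+00, -5.670e-01,  1.000e-03]), 'contact_force': array([-0.766, -1.003,  0.758]), 'wrist_torque': array([0.011, 0.05 , 0.009]), 'grip_force': np.float64(0.0), 'opening': np.float64(0.085)}
[[ 0.935  0.355 -0.001]
 [ 0.355 -0.935  0.   ]
 [-0.001 -0.001 -1.   ]]
[249.69700223 162.70092328] (array([ 0.52917703, -0.32244512,  0.43248515]), array([-0.2932595 , -0.12022624, -0.94857417]))
```

View pics/w1b.png

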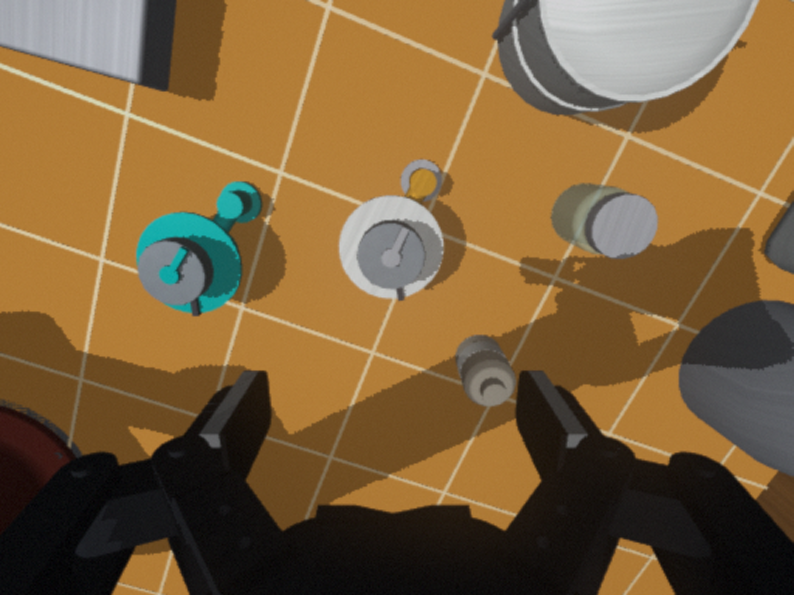

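Wrist view (×1.55): the grey wheel's hub is at (391,257), the rib's end at (405,227) and the dial mark at (400,293). The pipe is at (422,180) and the dispenser top at (491,388).

```bash
cat >> h.py <<'E'
def wheelmeas(name,c=(.455,-.345)):
    """wheel disc circle by contour around expected place"""
    w=load(name); img=w['img']
    return w,img
E
python3 - <<'E'
from h import *
w=load('w1');k=1.55
hub=plane(w,391/k,257/k,.087);rib=plane(w,405/k,227/k,.087);mk=plane(w,400/k,293/k,.053)
# disc outline
g=cv2.cvtColor(w['img'],cv2.COLOR_RGB2GRAY); 
u,v=391/k,257/k
sub=w['img'][int(v)-35:int(v)+35,int(u)-40:int(u)+40].astype(int)
sat=sub.max(2)-sub.min(2)
for lo,hi,z in [(95,170,.082),(175,256,.049)]:
    m=((sat<25)&(sub.mean(2)>lo)&(sub.mean(2)<hi)).astype(np.uint8)
    cs=max(cv2.findContours(m,0,2)[0],key=cv2.contourArea)
    (x,y),r=cv2.minEnclosingCircle(cs); x+=int(u)-40;y+=int(v)-35
    p=plane(w,x,y,z); q=plane(w,x+r,y,z); print(z,(x,y),r,p.round(4),'diam',2*np.linalg.norm(p-q))
print(hub,rib,mk)
ar=np.arctan2(*(rib-hub)[[1,0]]); 
c=hub
am=np.arctan2(*(mk-c)[[1,0]]); print('rib',ar,'len',np.linalg.norm(rib-hub),'mark',am,np.linalg.norm((mk-c)[:2]),'ccw to go',(am-ar)%(2*np.pi))
# spoke triangulated from side & scene for hub
s=load('s0');e=load('d0')
print(sub.mean(2)[::6,::6].astype(int))
E
```

```text
0.082 (257.53664779663086, 163.2519645690918) 27.790653228759766 [ 0.4584 -0.3547  0.082 ] diam 0.07228200541848112
0.049 (252.0487823486328, 159.14634132385254) 33.234657287597656 [ 0.4545 -0.3483  0.049 ] diam 0.09414537242703713
[ 0.45382841 -0.34905791  0.087     ] [ 0.48116108 -0.35088772  0.087     ] [ 0.41715743 -0.37172245  0.053     ]
rib -0.06684616666665402 len 0.027393844528473852 mark -2.5880059380063334 0.04310965088764923 ccw to go 3.762025535839907
[[122 122 127 186 157 195 197 195 192 192  75 106  89 120]
 [123 122 122 196 189 195 193 197 196 194 189  92  81  81]
 [123 124 189 193 197 196 101  84 134 183 188 197  81  79]
 [123 123 199 189 175 135 131 131 154  71 126 126 128  80]
 [123 139 195 198 134 131 129 129 142 132 116 121 183 105]
 [122 146 192 185 132 133 127 154 125 131 122 124 126  79]
 [123 132 202 140 130 131 159 155 127 132 127 123 122  80]
 [122 122 197 195 130 130 131 135 130 130 121 124  88  81]
 [122 121 144 199 131 129 131 131 129 130 126 180  79 113]
 [125 122 120 168 198 180 130 129 135 191 192  84 121 121]
 [123 124 122 123 126 191 196 196 102 130 121 121 121 122]
 [122 123 123 122 122 123 124 142 121 122 123 122 123 120]]
```

step_arm --targets '[{"travel": [-0.0035,0.003,-0.285],"angular": [0,0,-1],"gripper": 1},{"travel": [-0.0035,0.003,-0.285],"angular": [0,0,-1],"gripper": 1},{"travel": [-0.0035,0.003,-0.285],"angular": [0,0,-1],"gripper": 1},{"travel": [-0.0035,0.003,-0.285],"angular": [0,0,-1],"gripper": 1},{"travel": [-0.0035,0.003,-0.285],"angular": [0,0,-1],"gripper": 1},{"travel": [-0.0035,0.003,-0.285],"angular": [0,0,-1],"gripper": 1},{"travel": [-0.0035,0.003,-0.285],"angular": [0,0,-1],"gripper": 1},{"travel": [-0.0035,0.003,-0.34],"angular": [0,0,-1],"gripper": 1},{"travel": [-0.0035,0.003,-0.395],"angular": [0,0,-1],"gripper": 1},{"travel": [-0.0035,0.003,-0.395],"angular": [0,0,-1],"gripper": 1}]'

```text
t: 2.3
tool_pos: [0.451, -0.3459, 0.0494]
tool_rot: [-3.067, 0.656, 0.013]
contact_force: [-0.7, 0.1, -0.4]
opening: 0.0851
grip_force: 0.0
```

step_arm --targets '[{"travel": [0,0,0],"angular": [0,0,0],"gripper": 0},{"travel": [0,0,0],"angular": [0,0,0],"gripper": 0},{"travel": [0,0,0],"angular": [0,0,0],"gripper": 0},{"travel": [0,0,0],"angular": [0,0,0],"gripper": 0},{"travel": [0,0,0],"angular": [0,0,0],"gripper": 0},{"travel": [0,0,0],"angular": [0,0,0],"gripper": 0}]' --squeeze 50

```text
t: 2.9
tool_pos: [0.4548, -0.3506, 0.0573]
tool_rot: [3.068, -0.656, 0.004]
contact_force: [-4.0, -3.1, 4.0]
opening: 0.0564
grip_force: 54.4
```

```bash
python3 - <<'E'
from h import *
o=ctrl.get_obs(); print({k:np.round(v,3) for k,v in o.items()})
w=grab('wrist','w2')
cv2.imwrite('pics/w2b.png',cv2.resize(w['img'][:,:,::-1],None,fx=1.2,fy=1.2))
E
```

```text
{'t': np.float64(2.9), 'q': array([-0.785,  0.102,  1.868, -0.003,  1.167,  1.208]), 'dq': array([ 0.   ,  0.   ,  0.   ,  0.001, -0.001, -0.001]), 'effort': array([ 2.9540e+00, -3.4792e+01, -3.0837e+01,  1.4210e+00, -2.1000e-01,
        3.1000e-02]), 'tool_pos': array([ 0.455, -0.351,  0.057]), 'tool_rot': array([ 3.068, -0.656,  0.004]), 'contact_force': array([-4.011, -3.111,  3.955]), 'wrist_torque': array([-0.61 ,  0.764,  0.034]), 'grip_force': np.float64(54.422), 'opening': np.float64(0.056)}
```

View pics/w2b.png

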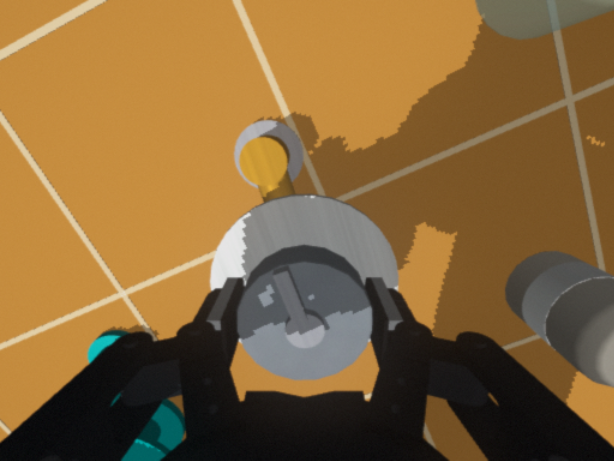

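Wrist view (×1.2): the wheel is held between both pads. The hub is at (305,328) and the rib's end at (283,273). I'll check the centring now.

```bash
python3 - <<'E'
from h import *
w=load('w2');h=plane(w,305/1.2,328/1.2,.087);r=plane(w,283/1.2,273/1.2,.087)
print(h,r,np.linalg.norm(h-r),np.arctan2(*(r-h)[[1,0]]))
E
```

```text
[ 0.45493945 -0.35018295  0.087     ] [ 0.48017114 -0.35245584  0.087     ] 0.02533385914413322 -0.08983796168151757
```

step_arm --targets '[{"travel": [0,0,0],"angular": [0,0,0.18],"gripper": 0},{"travel": [0,0,0],"angular": [0,0,0.36],"gripper": 0},{"travel": [0,0,0],"angular": [0,0,0.54],"gripper": 0},{"travel": [0,0,0],"angular": [0,0,0.72],"gripper": 0},{"travel": [0,0,0],"angular": [0,0,0.9],"gripper": 0},{"travel": [0,0,0],"angular": [0,0,1],"gripper": 0}]'

```text
t: 3.55
tool_pos: [0.4549, -0.3486, 0.0572]
tool_rot: [3.088, 0.575, 0.001]
contact_force: [-5.6, 4.7, 8.3]
opening: 0.0562
grip_force: 55.1
```

step_arm --targets '[{"travel": [0,0,0],"angular": [0,0,0.18],"gripper": 0},{"travel": [0,0,0],"angular": [0,0,0.36],"gripper": 0},{"travel": [0,0,0],"angular": [0,0,0.54],"gripper": 0},{"travel": [0,0,0],"angular": [0,0,0.72],"gripper": 0},{"travel": [0,0,0],"angular": [0,0,0.9],"gripper": 0},{"travel": [0,0,0],"angular": [0,0,1],"gripper": 0}]'

```text
t: 4.15
tool_pos: [0.4536, -0.347, 0.0572]
tool_rot: [-2.63, -1.711, 0.001]
contact_force: [-11.4, 9.1, 14.8]
opening: 0.0566
grip_force: 55.8
```

step_arm --targets '[{"travel": [0,0,0],"angular": [0,0,0.18],"gripper": 0},{"travel": [0,0,0],"angular": [0,0,0.36],"gripper": 0},{"travel": [0,0,0],"angular": [0,0,0.54],"gripper": 0},{"travel": [0,0,0],"angular": [0,0,0.72],"gripper": 0},{"travel": [0,0,0],"angular": [0,0,0.9],"gripper": 0},{"travel": [0,0,0],"angular": [0,0,1],"gripper": 0}]'

```text
t: 4.75
tool_pos: [0.4515, -0.3469, 0.0571]
tool_rot: [-1.772, -2.583, 0.001]
contact_force: [-19.7, 9.6, 20.5]
opening: 0.057
grip_force: 56.1
```

step_arm --targets '[{"travel": [0,0,0],"angular": [0,0,0.18],"gripper": 0},{"travel": [0,0,0],"angular": [0,0,0.36],"gripper": 0},{"travel": [0,0,0],"angular": [0,0,0.54],"gripper": 0},{"travel": [0,0,0],"angular": [0,0,0.72],"gripper": 0},{"travel": [0,0,0],"angular": [0,0,0.9],"gripper": 0},{"travel": [0,0,0],"angular": [0,0,1],"gripper": 0}]'

```text
t: 5.35
tool_pos: [0.4499, -0.3483, 0.0572]
tool_rot: [-0.648, -3.062, -0.0]
contact_force: [-24.4, 4.2, 19.5]
opening: 0.0567
grip_force: 56.1
```

```bash
python3 - <<'E'
from h import *
o=ctrl.get_obs(); print(o['q'],o['contact_force'],o['wrist_torque'],o['tool_pos'])
w=grab('wrist','w3')
c=w['img'][:,:,::-1]
cv2.imwrite('pics/w3b.png',cv2.resize(c[150:330,150:370],None,fx=2.6,fy=2.6,interpolation=cv2.INTER_CUBIC))
E
```

```text
[-0.78634122  0.10012095  1.87060912 -0.00691818  1.18092089 -1.93742151] [-24.42503956   4.19944806  19.52851666] [ 1.06548005  3.6298852  -0.1360019 ] [ 0.44990948 -0.34825685  0.05716743]
```

View pics/w3b.png

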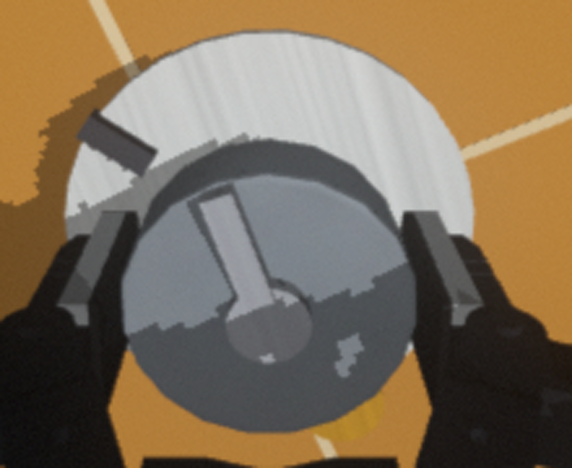

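Crop of the wrist view (×2.6, offset 150,150): the rib runs from the hub (268,320) to its end (217,193). The mark's top spans (85,120) to (148,158).

```bash
python3 - <<'E'
from h import *
w=load('w3');f=lambda u,v,z:plane(w,150+u/2.6,150+v/2.6,z)
h=f(268,322,.087);r=f(217,193,.087);m1=f(88,122,.053);m2=f(150,160,.053)
a=lambda d:np.arctan2(d[1],d[0])
m=(m1+m2)/2
print(h,r,np.linalg.norm(r-h),a(r-h));print(m1,m2,a(m1-m2),np.linalg.norm(m1-m2),a(m-h),np.linalg.norm((m-h)[:2]))
print('to go',a(m-h)-a(r-h),a(m1-m2)-a(r-h))
E
```

```text
[ 0.45103174 -0.34816051  0.087     ] [ 0.42397218 -0.34575767  0.087     ] 0.02716603265148182 3.053026793225872
[ 0.41042953 -0.37303402  0.053     ] [ 0.42382286 -0.36470382  0.053     ] -2.5851779794053615 0.01577255250896894 -2.593293409578187 0.03972938758451114
to go -5.646320202804059 -5.638204772631234
```

step_arm --targets '[{"travel": [-0.003,0.001,0.001],"angular": [0,0,0.18],"gripper": 0},{"travel": [-0.006,0.001,0.001],"angular": [0,0,0.36],"gripper": 0},{"travel": [-0.006,0.001,0.001],"angular": [0,0,0.54],"gripper": 0},{"travel": [-0.006,0.001,0.001],"angular": [0,0,0.72],"gripper": 0},{"travel": [-0.006,0.001,0.001],"angular": [0,0,0.82],"gripper": 0},{"travel": [-0.006,0.001,0.001],"angular": [0,0,0.82],"gripper": 0},{"travel": [-0.006,0.001,0.001],"angular": [0,0,0.82],"gripper": 0}]'

```text
t: 6.1
tool_pos: [0.4497, -0.35, 0.0573]
tool_rot: [0.349, -3.119, 0.006]
contact_force: [-9.0, -4.8, 4.6]
opening: 0.0563
grip_force: 54.6
```

```bash
python3 - <<'E'
from h import *
o=ctrl.get_obs(); print(o['q'],o['contact_force'],o['wrist_torque'],o['tool_pos'])
w=grab('wrist','w4')
c=w['img'][:,:,::-1]
cv2.imwrite('pics/w4b.png',cv2.resize(c[150:330,150:370],None,fx=2.6,fy=2.6,interpolation=cv2.INTER_CUBIC))
E
```

```text
[-0.78977905  0.09466414  1.87625726 -0.00482684  1.1694034  -2.58144119] [-9.00711385 -4.76234481  4.64355173] [-0.28265527  1.45042039  0.10459446] [ 0.44965137 -0.34997509  0.05727648]
```

View pics/w4b.png

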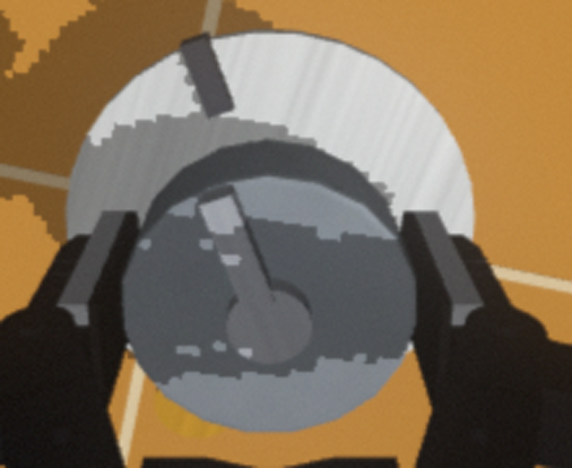

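Crop: the rib end is at (217,193) and the hub at (268,322). The mark runs (195,38) to (222,112) and looks in line with the rib.

```bash
python3 - <<'E'
from h import *
w=load('w4');f=lambda u,v,z:plane(w,150+u/2.6,150+v/2.6,z)
h=f(268,322,.087);r=f(217,193,.087);m1=f(196,40,.053);m2=f(222,111,.053)
a=lambda d:np.arctan2(d[1],d[0])
m=(m1+m2)/2
print(h,'rib',a(r-h),'mark',a(m-h),a(m1-m2),np.linalg.norm((m-h)[:2]))
E
```

```text
[ 0.45072732 -0.34939785  0.087     ] rib -2.5921429871182693 mark -2.5922589083580942 -2.6028348114359368 0.03930741282465635
```

step_arm --targets '[{"travel": [0,0,0],"angular": [0,0,0],"gripper": 1},{"travel": [0,0,0],"angular": [0,0,0],"gripper": 1},{"travel": [0,0,0],"angular": [0,0,0],"gripper": 1},{"travel": [0,0,0],"angular": [0,0,0],"gripper": 1},{"travel": [0,0,0.05],"angular": [0,0,0],"gripper": 1},{"travel": [0,0,0.13],"angular": [0,0,0],"gripper": 1},{"travel": [0,0,0.21],"angular": [0,0,0],"gripper": 1},{"travel": [0,0,0.3],"angular": [0,0,0],"gripper": 1},{"travel": [0,0,0.34],"angular": [0,0,0],"gripper": 1},{"travel": [0,0,0.34],"angular": [0,0,0],"gripper": 1}]'

```text
t: 7.15
tool_pos: [0.4529, -0.3494, 0.266]
tool_rot: [-0.349, 3.115, -0.014]
contact_force: [0.7, 0.3, 0.2]
opening: 0.0851
grip_force: 0.0
```

```bash
python3 - <<'E'
from h import *
o=ctrl.get_obs(); print(o['q'],o['contact_force'],o['tool_pos'])
w=grab('wrist','w5');s=load('s1'); e=load('d1')
c=proj(w,[.453,-.349,.07])[0].astype(int); print(c)
x0,y0=max(c[0]-45,0),max(c[1]-45,0); print(x0,y0)
A=cv2.resize(w['img'][y0:y0+90,x0:x0+90,::-1],(360,360),interpolation=cv2.INTER_CUBIC)
def crop(d,p,r):
    u,v=proj(d,p)[0].astype(int); print(u-r,v-r); return cv2.resize(d['img'][v-r:v+r,u-r:u+r,::-1],(220,220),interpolation=cv2.INTER_CUBIC)
B=np.vstack([crop(s,[.44,.3,.02],22),crop(e,[.44,.3,.02],22)]);C=np.vstack([crop(s,[.55,.03,.076],22),crop(e,[.55,.03,.076],22)])
A=cv2.copyMakeBorder(A,0,80,0,0,0)
cv2.imwrite('pics/m5.png',np.hstack([A,B,C]))
E
```

```text
[-7.87334454e-01 -9.93324088e-02  1.70477494e+00  3.09248394e-04
  1.52456171e+00 -2.58103444e+00] [0.71136922 0.25659113 0.19636347] [ 0.45290398 -0.34940052  0.26604782]
[254 164]
209 119
293 153
234 263
241 182
221 173
```

View pics/m5.png

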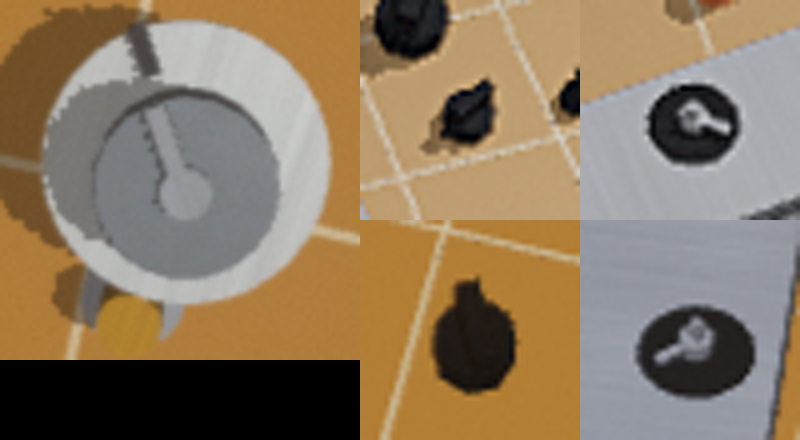

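The rib lines up with the mark (both −2.592 rad) and the wheel is released. Next I'll look at the spindle and then the knob with the wrist camera.

step_arm --targets '[{"travel": [0.16,0.63,0.03],"angular": [0,0,0],"gripper": 1},{"travel": [0.16,0.63,0.03],"angular": [0,0,0],"gripper": 1},{"travel": [0.16,0.63,0.03],"angular": [0,0,0],"gripper": 1},{"travel": [0.16,0.63,0.03],"angular": [0,0,0],"gripper": 1},{"travel": [0.16,0.63,0.03],"angular": [0,0,0],"gripper": 1},{"travel": [0.16,0.63,0.03],"angular": [0,0,0],"gripper": 1},{"travel": [0.16,0.63,0.03],"angular": [0,0,0],"gripper": 1},{"travel": [0.16,0.63,0.03],"angular": [0,0,0],"gripper": 1},{"travel": [0.16,0.63,0.03],"angular": [0,0,0],"gripper": 1},{"travel": [0.16,0.63,0.03],"angular": [0,0,0],"gripper": 1}]'

```text
t: 8.2
tool_pos: [0.5459, 0.0313, 0.2747]
tool_rot: [0.352, -3.118, -0.0]
contact_force: [-0.4, -0.2, 0.2]
opening: 0.0853
grip_force: 0.0
```

```bash
python3 - <<'E'
from h import *
o=ctrl.get_obs(); print(o['q'],o['tool_pos'])
grab('wrist','w6')
E
```

```text
[-7.87095263e-02 -1.54431431e-01  1.74065053e+00 -3.91798949e-04
  1.55891415e+00 -1.87420060e+00] [0.54592212 0.03126237 0.27473265]
```

step_arm --targets '[{"travel": [-0.18,0.45,0],"angular": [0,0,0],"gripper": 1},{"travel": [-0.18,0.45,0],"angular": [0,0,0],"gripper": 1},{"travel": [-0.18,0.45,0],"angular": [0,0,0],"gripper": 1},{"travel": [-0.18,0.45,0],"angular": [0,0,0],"gripper": 1},{"travel": [-0.18,0.45,0],"angular": [0,0,0],"gripper": 1},{"travel": [-0.18,0.45,0],"angular": [0,0,0],"gripper": 1},{"travel": [-0.18,0.45,0],"angular": [0,0,0],"gripper": 1},{"travel": [-0.18,0.45,0],"angular": [0,0,0],"gripper": 1},{"travel": [-0.18,0.45,0],"angular": [0,0,0],"gripper": 1}]'

```text
t: 9.15
tool_pos: [0.4393, 0.2988, 0.2763]
tool_rot: [0.345, -3.122, 0.001]
contact_force: [-0.7, -0.8, -0.8]
opening: 0.0856
grip_force: 0.0
```

```bash
python3 - <<'E'
from h import *
o=ctrl.get_obs(); print(o['q'],o['tool_pos'])
w7=grab('wrist','w7');w6=load('w6')
out=[]
for d,p in ((w6,[.55,.03,.076]),(w7,[.44,.30,.02])):
    c=proj(d,p)[0].astype(int); print(c, 'origin',c-45)
    x0,y0=max(c[0]-45,0),max(c[1]-45,0)
    t=d['img'][y0:y0+90,x0:x0+90,::-1].astype(float)
    if d is w7: t=np.clip(t*2.0,0,255)
    out.append(cv2.resize(t.astype(np.uint8),(400,400),interpolation=cv2.INTER_CUBIC))
cv2.imwrite('pics/m7.png',np.hstack(out))
E
```

```text
[ 4.57387584e-01 -1.95443596e-01  1.77405610e+00 -4.84160213e-04
  1.56393922e+00 -1.33343454e+00] [0.43927643 0.29876161 0.27631808]
[251 168] origin [206 123]
[253 156] origin [208 111]
```

View pics/m7.png

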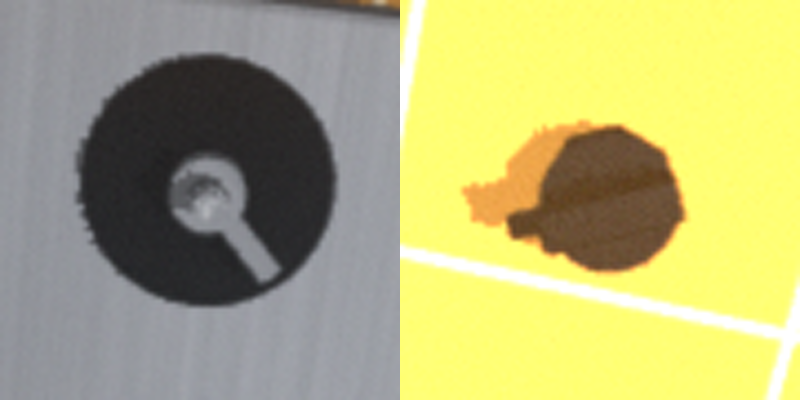

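Left, the spindle: collar centre at (207,194) and tab end at (269,277), ×4.44. Right, the middle knob: disc centre near (615,198), with the nose at (515,226).

```bash
python3 - <<'E'
from h import *
k=400/90;a=lambda d:np.arctan2(d[1],d[0])
w=load('w6');f=lambda u,v,z:plane(w,206+u/k,123+v/k,z)
c=f(207,194,.076);t=f(269,277,.075);print('spindle',c,'tab',t,np.linalg.norm((t-c)[:2]),a(t-c))
w=load('w7');f=lambda u,v,z:plane(w,208+u/k,111+v/k,z)
g=w['img'][111:201,208:298].astype(int)
m=(g.max(2)<62).astype(np.uint8)
m=max(cv2.findContours(m,0,2)[0],key=cv2.contourArea);M=np.zeros((90,90),np.uint8);cv2.drawContours(M,[m],-1,1,-1)
O=cv2.morphologyEx(M,cv2.MORPH_OPEN,cv2.getStructuringElement(2,(17,17)))
x=cv2.minEnclosingCircle(max(cv2.findContours(O,0,2)[0],key=cv2.contourArea));print(x,[v*k for v in x[0]])
u0,v0=x[0]
n=f(115,226,.017);ku=plane(w,208+u0,111+v0,.022);kv=f(215,198,.022)
print('knob',ku,kv,'r',np.linalg.norm(plane(w,208+u0+x[1],111+v0,.022)-ku),'nose',n,np.linalg.norm((n-ku)[:2]),a(n-ku),a(n-kv))
wa,wb=f(145,208,.045),f(268,178,.045);print('wing dir',a(wa-wb))
s=load('s1');e=load('d1')
print('side/scene nose', plane(e,256,275.6,.017),plane(e,257,289,.022),plane(s,319,170,.017),plane(s,293+108/5,153+115/5,.022))
R=cv2.Rodrigues(np.array(ctrl.get_obs()['tool_rot']))[0];print('yaw',a(R[:2,0]))
E
```

```text
spindle [0.5477513  0.03124755 0.076     ] tab [0.56818423 0.05448144 0.075     ] 0.03094056601064116 0.8494542729563448
((46.46391677856445, 44.47422790527344), 15.483611106872559) [206.5062967936198, 197.66323513454861]
knob [0.43757892 0.30034571 0.022     ] [0.43708151 0.3030901  0.022     ] r 0.022575888956086452 nose [0.45452876 0.27278529 0.017     ] 0.03235542924076044 -1.0194157188975017 -1.048417268241894
wing dir -1.1098850901237003
side/scene nose [0.44820275 0.26682733 0.017     ] [0.4350744  0.30967047 0.022     ] [0.41796493 0.32776522 0.017     ] [0.44538326 0.29572565 0.022     ]
yaw -2.9219401317045803
```

step_arm --targets '[{"travel": [-0.002,0.004,-0.2],"angular": [0,0,-1],"gripper": 0.5},{"travel": [-0.002,0.004,-0.2],"angular": [0,0,-1],"gripper": 0.5},{"travel": [-0.002,0.004,-0.2],"angular": [0,0,-1],"gripper": 0.5},{"travel": [-0.002,0.004,-0.2],"angular": [0,0,-1],"gripper": 0.5},{"travel": [-0.002,0.004,-0.2],"angular": [0,0,-1],"gripper": 0.5},{"travel": [-0.002,0.004,-0.2],"angular": [0,0,-1],"gripper": 0.5}]'

```text
t: 9.8
tool_pos: [0.4382, 0.3011, 0.1564]
tool_rot: [-0.882, -3.015, 0.001]
contact_force: [0.1, -0.6, 0.1]
opening: 0.0428
grip_force: 0.0
```

step_arm --targets '[{"travel": [0,0,0],"angular": [0,0,-0.63],"gripper": 0.5},{"travel": [0,0,0],"angular": [0,0,-0.63],"gripper": 0.5},{"travel": [0,0,0],"angular": [0,0,-0.63],"gripper": 0.5},{"travel": [0,0,0],"angular": [0,0,-0.63],"gripper": 0.5},{"travel": [0,0,0],"angular": [0,0,-0.63],"gripper": 0.5}]'

```text
t: 10.3
tool_pos: [0.4383, 0.3014, 0.1569]
tool_rot: [1.588, 2.71, -0.0]
contact_force: [-0.1, -0.4, -0.3]
opening: 0.0425
grip_force: 0.0
```

```bash
python3 - <<'E'
from h import *
o=ctrl.get_obs(); print(o['tool_pos'],o['opening'],o['q'])
w=grab('wrist','w8')
R=cv2.Rodrigues(np.array(o['tool_rot']))[0];print('yaw',np.arctan2(R[1,0],R[0,0]))
c=proj(w,[.437,.303,.03])[0].astype(int);x0,y0=c-80;print(c,x0,y0)
t=np.clip(w['img'][y0:y0+160,x0:x0+160,::-1]*2.5,0,255).astype(np.uint8)
t=cv2.resize(t,(580,580),interpolation=cv2.INTER_CUBIC)
cv2.imwrite('pics/w8b.png',t)
E
```

```text
[0.43827125 0.30136412 0.15686359] 0.04246765114979051 [ 4.62501296e-01 -1.12962471e-01  1.90171742e+00 -1.78799832e-04
  1.35291075e+00 -4.80779142e-02]
yaw 2.08141420051611
[252 179] 172 99
```

View pics/w8b.png

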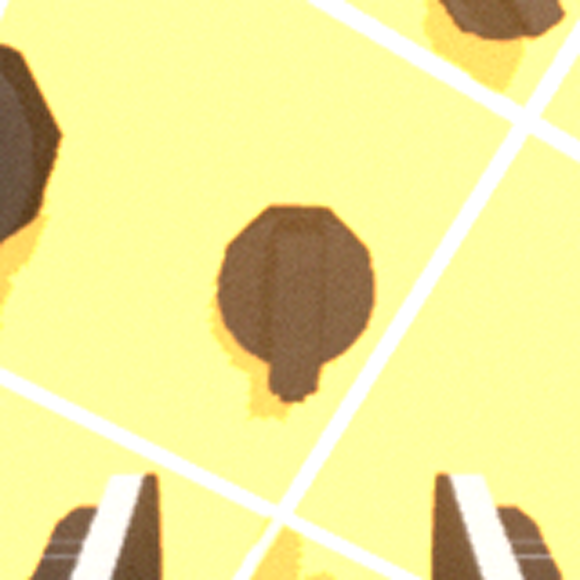

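The wing is aligned with the pads. The disc centre is at (297,288) and the nose at (292,400) in the crop, ×3.625.

```bash
python3 - <<'E'
from h import *
w=load('w8');k=3.625;f=lambda u,v,z:plane(w,172+u/k,99+v/k,z)
c=f(297,288,.022);n=f(293,400,.015);l=f(218,288,.022);r=f(375,288,.022)
print(c,'diam',np.linalg.norm(l-r),'nose',np.linalg.norm((n-c)[:2]),np.arctan2(*(n-c)[[1,0]]), np.arctan2(*(n-c)[[1,0]])+np.pi)
E
```

```text
[0.4389944  0.30270539 0.022     ] diam 0.04526460543363421 nose 0.03760037396282827 -1.0924069339398952 2.049185719649898
```

step_arm --targets '[{"travel": [0.001,0.002,-0.07],"angular": [0,0,0],"gripper": 0.5},{"travel": [0.001,0.002,-0.14],"angular": [0,0,0],"gripper": 0.5},{"travel": [0.001,0.002,-0.19],"angular": [0,0,0],"gripper": 0.5},{"travel": [0.001,0.002,-0.216],"angular": [0,0,0],"gripper": 0.5},{"travel": [0.001,0.002,-0.216],"angular": [0,0,0],"gripper": 0.5},{"travel": [0.001,0.002,-0.216],"angular": [0,0,0],"gripper": 0},{"travel": [0.001,0.002,-0.216],"angular": [0,0,0],"gripper": 0},{"travel": [0.001,0.002,-0.216],"angular": [0,0,0],"gripper": 0},{"travel": [0.001,0.002,-0.216],"angular": [0,0,0],"gripper": 0},{"travel": [0.001,0.002,-0.216],"angular": [0,0,0],"gripper": 0}]' --squeeze 60

```text
t: 11.35
tool_pos: [0.4401, 0.3049, 0.0299]
tool_rot: [1.584, 2.71, 0.006]
contact_force: [0.9, -0.1, 6.4]
opening: 0.0124
grip_force: 61.8
```

step_arm --targets '[{"travel": [0,0,0],"angular": [0,0,0],"gripper": 0},{"travel": [0,0,0.03],"angular": [0,0,0],"gripper": 0},{"travel": [0,0,0.1],"angular": [0,0,0],"gripper": 0},{"travel": [0,0,0.18],"angular": [0,0,0],"gripper": 0},{"travel": [0,0,0.25],"angular": [0,0,0],"gripper": 0},{"travel": [0,0,0.25],"angular": [0,0,0],"gripper": 0}]'

```text
t: 11.95
tool_pos: [0.4419, 0.306, 0.1858]
tool_rot: [1.581, 2.706, 0.019]
contact_force: [0.6, 0.0, -0.8]
opening: 0.0124
grip_force: 60.9
```

```bash
python3 - <<'E'
from h import *
o=ctrl.get_obs(); print(o['tool_pos'],o['opening'],o['grip_force'],o['contact_force'],o['wrist_torque'])
w=grab('wrist','w9')
T=np.array(o['tool_pos']);R=cv2.Rodrigues(np.array(o['tool_rot']))[0]
print('yaw',np.arctan2(R[1,0],R[0,0]))
# nose expected if held right: tool -x 35mm, underside ~27mm below tcp
z0=T[2]-.027
print('expect centre/nose px',proj(w,[np.r_[T[:2],z0+.022],np.r_[T[:2]-.035*R[:2,0],z0+.017]]))
g=w['img'].astype(int);m=((g.max(2)<60)).astype(np.uint8)
c=proj(w,[np.r_[T[:2],z0+.03]])[0].astype(int);print(c)
sub=m[c[1]-50:c[1]+90,c[0]-60:c[0]+60]
print('\n'.join(''.join('#' if v else '.' for v in r[::2]) for r in sub[::4]))
E
```

```text
[0.44185296 0.30596086 0.18581984] 0.012447474659715027 60.855642557144165 [ 0.55783448  0.02289384 -0.75451179] [ 0.00969441 -0.08950711  0.01683358]
yaw 2.084107278573542
expect centre/nose px [[252.21177337 238.53765245]
 [252.23546901 282.9952443 ]]
[252 245]
............................................................
.......................#################....................
....................######################..................
..................##########################................
................##############################..............
...............################################.............
..............##################################............
..............##################################............
.............########.##################..#######...........
.............######.....##############.....######...........
.............######.....###############.....#####...........
.............#####......###############.....#####...........
.............#####.....################.....######..........
............######.....################....
[... 598 characters left out ...]
#############################
############################################################
####################################..######################
##########################............######################
######################..................####################
######################..................####################
######################..................####################
######################...................###################
######################...................###################
#####################....................###################
######################...................###################
##############################.#############################
```

```bash
python3 - <<'E'
from h import *
w=load('w5');print('hub w5',plane(w,209+185/4,119+192/4,.087))
w=load('w1');print('hub w1',plane(w,391/1.55,257/1.55,.087))
s=load('s1');e=load('d1')
print('spindle scene/side',plane(s,263,205.6,.076),plane(e,246,196,.076), plane(s,241+(690-580)/5,182+118/5,.08))
# collar by brightness in scene/side/w6
for n,d in (('s',s),('e',e),('w6',load('w6'))):
    u,v=proj(d,[.549,.0315,.076])[0].astype(int); r=12 if n!='w6' else 24
    g=cv2.cvtColor(d['img'],cv2.COLOR_RGB2GRAY)[v-r:v+r,u-r:u+r]
    # dark escutcheon hole: bright blob not touching border
    m=(g>85).astype(np.uint8); nc,lab,st,ce=cv2.connectedComponentsWithStats(m)
    for i in range(1,nc):
        x,y,ww,h,A=st[i]
        if x>0 and y>0 and x+ww<2*r and y+h<2*r and A>8: print(n,'blob',st[i],'centroid',ce[i]+[u-r,v-r],plane(d,*(ce[i]+[u-r,v-r]),.076))
    if n=='w6':
        D=cv2.distanceTransform(m,cv2.DIST_L2,5);_,mx,_,p=cv2.minMaxLoc(D);print('collar',mx,p,plane(d,p[0]+u-r,p[1]+v-r,.076))
# knob in hand
w=load('w9');o=ctrl.get_obs();T=np.array(o['tool_pos']);R=cv2.Rodrigues(np.array(o['tool_rot']))[0];print(T)
for dx in (-.004,0,.004): print(dx,proj(w,[T+R@np.array([.0235+dx,0,.030-.022])]))
E
```

```text
hub w5 [ 0.45211829 -0.34858697  0.087     ]
hub w1 [ 0.45382841 -0.34905791  0.087     ]
spindle scene/side [0.55190307 0.02532219 0.076     ] [0.5401241  0.02995062 0.076     ] [0.55400274 0.02465355 0.08      ]
s blob [ 9 10 10  7 39] centroid [264.79487179 205.12820513] [0.55187695 0.03292028 0.076     ]
e blob [ 5  9 12 10 55] centroid [242.72727273 197.        ] [0.54915954 0.03672665 0.076     ]
w6 blob [ 17  15  24  29 306] centroid [255.30718954 170.09150327] [0.5513546  0.03563466 0.076     ]
collar 7.796899795532227 (0, 47) [0.58522141 0.00690393 0.076     ]
[0.44020154 0.3051097  0.18203042]
-0.004 [[249.02861762 203.76805402]]
0 [[248.99120148 197.46084297]]
0.004 [[248.9532215  191.05858545]]
```

step_arm --targets '[{"travel": [0.185,-0.455,0.02],"angular": [0,0,1],"gripper": 0},{"travel": [0.185,-0.455,0.02],"angular": [0,0,1],"gripper": 0},{"travel": [0.185,-0.455,0.02],"angular": [0,0,1],"gripper": 0},{"travel": [0.185,-0.455,0.02],"angular": [0,0,1],"gripper": 0},{"travel": [0.185,-0.455,0.02],"angular": [0,0,1],"gripper": 0},{"travel": [0.185,-0.455,0.02],"angular": [0,0,1],"gripper": 0},{"travel": [0.185,-0.455,0.02],"angular": [0,0,1],"gripper": 0}]'

```text
t: 12.7
tool_pos: [0.549, 0.0274, 0.1875]
tool_rot: [-0.429, -3.11, 0.002]
contact_force: [-0.5, 0.1, -0.8]
opening: 0.012
grip_force: 60.8
```

step_arm --targets '[{"travel": [0,0,0],"angular": [0,0,1],"gripper": 0},{"travel": [0,0,0],"angular": [0,0,1],"gripper": 0},{"travel": [0,0,0],"angular": [0,0,1],"gripper": 0},{"travel": [0,0,0],"angular": [0,0,1],"gripper": 0},{"travel": [0,0,0],"angular": [0,0,1],"gripper": 0},{"travel": [0,0,0],"angular": [0,0,1],"gripper": 0}]'

```text
t: 13.3
tool_pos: [0.5478, 0.031, 0.1869]
tool_rot: [0.801, -3.034, -0.002]
contact_force: [1.1, 0.1, -0.3]
opening: 0.0124
grip_force: 60.8
```

step_arm --targets '[{"travel": [0,0,0],"angular": [0,0,0.43],"gripper": 0},{"travel": [0,0,0],"angular": [0,0,0.43],"gripper": 0},{"travel": [0,0,0],"angular": [0,0,0.43],"gripper": 0},{"travel": [0,0,0],"angular": [0,0,0.43],"gripper": 0},{"travel": [0,0,0],"angular": [0,0,0.43],"gripper": 0},{"travel": [0,0,0],"angular": [0,0,0.43],"gripper": 0}]'

```text
t: 13.9
tool_pos: [0.5486, 0.031, 0.1885]
tool_rot: [1.295, -2.861, -0.001]
contact_force: [-1.2, 0.2, -0.7]
opening: 0.0122
grip_force: 60.8
```

```bash
python3 - <<'E'
from h import *
w=grab('wrist','w10');s=grab('scene','s10');e=grab('side','d10')
o=ctrl.get_obs();T=np.array(o['tool_pos']);R=cv2.Rodrigues(np.array(o['tool_rot']))[0];print(o['t'],T,R.round(3),o['contact_force'],o['q'])
print('knob yaw',np.arctan2(-R[1,0],-R[0,0]))
# knob seen in wrist: column centre and far edge
g=w['img'].astype(int);m=(g.max(2)<55)
c=proj(w,[T+R@[0,0,.008]])[0].astype(int);print(c)
print('\n'.join(''.join('#' if v else '.' for v in r[::2]) for r in m[c[1]-60:c[1]+60:4,c[0]-60:c[0]+60]))
# scene/side: knob nose mask vs predicted
for n,d in (('s',s),('e',e)):
    print(n,'pred wing top,nose,spindle seat',proj(d,[T+R@[0,0,-.015],T+R@[-.035,0,.013],[.5485,.0311,.076]]).round(1))
E
```

```text
14.05 [0.54899489 0.03094877 0.18911659] [[-0.66  -0.752 -0.   ]
 [-0.752  0.66   0.   ]
 [ 0.     0.    -1.   ]] [ 0.73393988 -0.00726735 -0.58203777] [-7.90310557e-02 -9.68672820e-02  1.83130999e+00 -1.93425258e-05
  1.40744650e+00 -2.50032719e+00]
knob yaw 0.8505029785600426
[252 235]
.............##############.........############............
.............#############...........############...........
.............############............############...........
..............###########............###########............
..............#############.........############............
................###############################.............
.................#############################..............
...................#########################................
..................##########################................
................##############################..............
...............################################.............
..............##################################............
..............##################################............
..............####
[... 478 characters left out ...]
...######.....##################......######........
...##.....#########...##################...#########........
......###############..#################.##############.....
.......################################################.....
...########################################################.
############################################################
############################################################
############################################################
############################################################
s pred wing top,nose,spindle seat [[264.5 188.1]
 [272.8 195.3]
 [264.1 204.5]]
e pred wing top,nose,spindle seat [[243.3 167.3]
 [233.5 178.6]
 [243.4 195.8]]
```

The knob's yaw is 0.851 against the shaft's 0.849, and it is centred over the spindle. Now a gradual descent.

step_arm --targets '[{"travel": [0,0,-0.05],"angular": [0,0,0],"gripper": 0},{"travel": [0,0,-0.095],"angular": [0,0,0],"gripper": 0},{"travel": [0,0,-0.1],"angular": [0,0,0],"gripper": 0},{"travel": [0,0,-0.105],"angular": [0,0,0],"gripper": 0},{"travel": [0,0,-0.11],"angular": [0,0,0],"gripper": 0},{"travel": [0,0,-0.115],"angular": [0,0,0],"gripper": 0},{"travel": [0,0,-0.12],"angular": [0,0,0],"gripper": 0},{"travel": [0,0,-0.12],"angular": [0,0,0],"gripper": 0}]'

```text
t: 14.85
tool_pos: [0.5501, 0.0308, 0.1185]
tool_rot: [-1.295, 2.86, -0.002]
contact_force: [0.2, -0.4, 2.9]
opening: 0.0125
grip_force: 61.3
```

step_arm --targets '[{"travel": [0,0,-0.004],"angular": [0,0,0],"gripper": 0},{"travel": [0,0,-0.008],"angular": [0,0,0],"gripper": 0},{"travel": [0,0,-0.01],"angular": [0,0,0],"gripper": 0},{"travel": [0,0,-0.01],"angular": [0,0,0],"gripper": 0}]'

```text
t: 15.25
tool_pos: [0.5505, 0.0308, 0.1143]
tool_rot: [-1.295, 2.859, -0.002]
contact_force: [-3.7, 0.5, 11.7]
opening: 0.0124
grip_force: 62.6
```

```bash
python3 - <<'E'
from h import *
o=ctrl.get_obs();R=cv2.Rodrigues(np.array(o['tool_rot']))[0];print(o['tool_pos'],o['contact_force'],o['wrist_torque'],R.round(4))
E
```

```text
[0.55046765 0.03084874 0.11425538] [-3.73608739  0.54911851 11.74030773] [ 0.0212436   0.68593736 -0.02806718] [[-6.594e-01 -7.518e-01  2.800e-03]
 [-7.518e-01  6.594e-01 -3.000e-04]
 [-1.600e-03 -2.300e-03 -1.000e+00]]
```

step_arm --targets '[{"travel": [0,0,0.01],"angular": [0,0,0],"gripper": 0},{"travel": [-0.004,0,0.01],"angular": [0,0,0],"gripper": 0},{"travel": [-0.004,0,0.005],"angular": [0,0,0],"gripper": 0},{"travel": [-0.004,0,0],"angular": [0,0,0],"gripper": 0},{"travel": [-0.004,0,-0.003],"angular": [0,0,0],"gripper": 0},{"travel": [-0.004,0,-0.003],"angular": [0,0,0],"gripper": 0}]'

```text
t: 15.85
tool_pos: [0.5471, 0.0307, 0.1107]
tool_rot: [-1.297, 2.862, -0.001]
contact_force: [-2.0, -0.7, 11.9]
opening: 0.0121
grip_force: 62.5
```

step_arm --targets '[{"travel": [0,0,-0.004],"angular": [0,0,0],"gripper": 0},{"travel": [0,0,-0.008],"angular": [0,0,0],"gripper": 0},{"travel": [0,0,-0.01],"angular": [0,0,0],"gripper": 0},{"travel": [0,0,-0.01],"angular": [0,0,0],"gripper": 0}]'

```text
t: 16.25
tool_pos: [0.5464, 0.0298, 0.1028]
tool_rot: [1.295, -2.86, 0.003]
contact_force: [-1.2, -5.9, 4.6]
opening: 0.0123
grip_force: 61.5
```

```bash
python3 - <<'E'
from h import *
o=ctrl.get_obs();R=cv2.Rodrigues(np.array(o['tool_rot']))[0];print(o['tool_pos'],o['contact_force'],o['wrist_torque'],R.round(4))
E
```

```text
[0.5463551  0.02983664 0.10275029] [-1.15023011 -5.8675202   4.56427509] [-0.92587532  0.08108826 -0.01216812] [[-6.595e-01 -7.517e-01 -1.100e-03]
 [-7.517e-01  6.595e-01 -2.200e-03]
 [ 2.400e-03 -7.000e-04 -1.000e+00]]
```

step_arm --targets '[{"travel": [0,-0.002,-0.003],"angular": [0,0,0],"gripper": 0},{"travel": [0,-0.002,-0.006],"angular": [0,0,0],"gripper": 0},{"travel": [0,-0.002,-0.009],"angular": [0,0,0],"gripper": 0},{"travel": [0,-0.002,-0.009],"angular": [0,0,0],"gripper": 0},{"travel": [0,-0.002,-0.009],"angular": [0,0,0],"gripper": 0}]'

```text
t: 16.75
tool_pos: [0.5467, 0.0296, 0.1006]
tool_rot: [1.296, -2.86, -0.001]
contact_force: [-7.2, -2.2, 19.3]
opening: 0.0123
grip_force: 63.4
```

step_arm --targets '[{"travel": [0,0,-0.003],"angular": [0,0,0],"gripper": 0},{"travel": [0,0,-0.006],"angular": [0,0,0],"gripper": 0},{"travel": [0,0,-0.006],"angular": [0,0,0],"gripper": 0},{"travel": [0,0,-0.006],"angular": [0,0,0],"gripper": 0}]'

```text
t: 17.15
tool_pos: [0.5471, 0.0296, 0.1003]
tool_rot: [1.296, -2.86, -0.001]
contact_force: [-15.8, -1.1, 34.8]
opening: 0.0123
grip_force: 65.5
```

```bash
python3 - <<'E'
from h import *
o=ctrl.get_obs();R=cv2.Rodrigues(np.array(o['tool_rot']))[0];print(o['tool_pos'],o['contact_force'],o['wrist_torque'],R.round(4))
E
```

```text
[0.5471262  0.02960325 0.10028431] [-15.78624702  -1.07876791  34.83262831] [-0.19326166  2.99716835 -0.0084259 ] [[-6.592e-01 -7.520e-01 -1.700e-03]
 [-7.520e-01  6.592e-01 -4.000e-04]
 [ 1.400e-03  1.100e-03 -1.000e+00]]
```

step_arm --targets '[{"travel": [-0.002,0,0.003],"angular": [0,0,0],"gripper": 0},{"travel": [-0.002,0,0.003],"angular": [0,0,0],"gripper": 0},{"travel": [-0.002,0,0.003],"angular": [0,0,0],"gripper": 0},{"travel": [-0.002,0,0.003],"angular": [0,0,0],"gripper": 0}]'

```text
t: 17.55
tool_pos: [0.5467, 0.0296, 0.1005]
tool_rot: [-1.296, 2.861, -0.001]
contact_force: [-7.8, -1.5, 24.1]
opening: 0.0124
grip_force: 64.1
```

```bash
python3 - <<'E'
from h import *
w=grab('wrist','w11');o=ctrl.get_obs();R=cv2.Rodrigues(np.array(o['tool_rot']))[0];print(o['t'],o['tool_pos'],o['contact_force'],o['wrist_torque'],o['grip_force'],'knob yaw',np.arctan2(-R[1,0],-R[0,0]))
a=load('w10')['img'];b=w['img']
print(a[195:300:6,252].mean(1).astype(int),b[195:300:6,252].mean(1).astype(int))
# visible nose / disc seen through gaps beside the wing: compare with hand-fixed patch
for (x0,x1,y0,y1) in ((222,286,212,250),(236,270,215,245),(215,240,205,235),(264,290,205,235)):
    t=a[y0:y1,x0:x1];S=b[y0-8:y1+8,x0-8:x1+8]
    m=cv2.matchTemplate(S,t,cv2.TM_CCOEFF_NORMED);_,v,_,p=cv2.minMaxLoc(m);print('shift',p[0]-8,p[1]-8,round(v,3))
s=grab('scene','s11');e=grab('side','d11');s0,e0=load('s1'),load('d1')
# wheel and the bystanders unchanged?
for n,d,d0 in (('s',s,s0),('e',e,e0)):
    for q,p in dict(wheel=[.453,-.349,.082],pail=[.676,-.41,.08],jar=[.546,-.507,.06],disp=[.37,-.473,.05],egg=[.389,.099,.03],mug=[.39,.51,.05],bowl=[.643,.414,.03],big=[.328,.287,.03],small=[.445,.402,.015]).items():
        u,v=proj(d,p)[0].astype(int)
        if 14<u<498 and 14<v<370: print(n,q,np.abs(d['img'][v-12:v+12,u-12:u+12].astype(int)-d0['img'][v-12:v+12,u-12:u+12]).mean().round(1))
E
```

```text
17.6 [0.54667953 0.02958554 0.10046746] [-8.38815632 -0.62427742 24.39809822] [-0.18283443  1.59343064  0.00260071] 64.10746335983276 knob yaw 0.8507649635442266
[ 46  30  30  27  26  29  30  27  26  25  25  22  31  31  30  30  30 185] [ 23  21  21  21  21  23  21  21  23  20  22  23  31  33  31  34  34 183]
shift 0 0 0.987
shift 0 0 0.976
shift 2 -8 0.563
shift -1 -7 0.635
s wheel 5.7
s pail 4.4
s jar 10.8
s disp 27.3
s egg 72.8
s mug 3.8
s bowl 2.9
s big 3.6
s small 3.9
e wheel 68.1
e pail 69.0
e jar 61.8
e disp 47.5
e egg 10.3
e mug 14.2
e bowl 7.5
e big 4.4
e small 10.0
```

The knob hasn't slipped in the grip (patch shift 0,0). The TCP height, 0.1005 m, matches fully home and pressed, with a firm 24 N against the stop. Handing in.

```bash
python3 -c "
from h import *
print(ctrl.finish_job())"
```

```text
the job is handed in; nothing more can be done
None
```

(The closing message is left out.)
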